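Put the hex keys away in the tool case's hidden drawer

ROBOT

A 7-joint arm with a two-finger parallel gripper is mounted at the origin on the work surface. World frame = base frame: x ahead of the robot, y to its left, z up, the work surface at z = 0. Lengths are in m, angles in rad, forces in N, time in s.
With the tool pointing down it reaches from about 0.4 to 0.75 m from the base axis. Payload 19.5 kg.
Tool frame: the origin (TCP) lies at the very end of the fingers, on their centre line; the grasp point (between the pads) lies 19 mm behind it (r.tcp_to_grasp is the z of the grasp point in the tool frame, in m); z points along the fingers, x is the direction in which the jaws open and shut, and the axes are right-handed (so a half turn about z gives the same grasp; the last joint's range is limited). The gripper opens to 85 mm and grips with 20 to 120 N. Pads are 22 mm wide; open, the fingers measure 114 mm over their backs; the gripper's body (76 mm by 85 mm) begins 54 mm behind the grasp point. The pads swing forward as they close: fully open they stand 13 mm farther back than shut.
Start: joints at [1.16, 0.707, -0.028, 1.485, 0.022, 0.951, -0.075], TCP at [0.207, -0.536, 0.231] pointing down, gripper open.
Joint ranges: [-2.71, 2.71], [-0.32, 2.16], [-1.57, 1.52], [0, 2.45], [-1.46, 4.6], [0, 2.02], [-2.83, 2.83]. Speed limits (rad/s): [1.89, 1.89, 2.57, 2.57, 3.01, 3.01, 3.01].

INTERFACE

Orientations are given as a rotation vector (axis times angle).
In Python, from cell import r, eyes gives the robot as it stands. The module is installed in compiled form; this text tells all that it offers.
- The arm moves only by the shell command python3 -m handwheel 'ROWS' [OPENING] [FORCE]. ROWS is JSON, a list of rows, each a list of 2 entries, a list of its own where there are three numbers: the shift along the tool's x, y, z as a fraction of full scale, then the turn, a rotation vector about the tool's x, y, z as a fraction of full scale. In form: [[[x, y, z], [wx, wy, wz]], ...]. A call has 1 to 20 rows; each row is the pose to reach, as a shift and turn from the pose measured when the call began, along the tool's axes at that moment, turning the shorter way round; what a row does not reach only later rows make up. Full scale, the value 1, is 0.4 m for a shift and pi rad for a turn. A row lasts 1/8 s, in which the tool goes at most 62.5 mm and 10.7 degrees, less where a joint would pass 70% of its speed; a pose out of reach is approached as far as the arm can. A call with a number of a shift or a turn outside -1 to 1 is refused whole. A call with a gripper value outside its range is refused whole. OPENING is the opening, from 0 (shut) to 1 (fully open), set as the call begins (- or left out, the last holds). The fingers move at their own pace and stop on an object; FORCE is the grip in N (left out, the last holds). Time passes only in rows, so rows that repeat a pose let the fingers close. It gives the time, the measured TCP pose, the force and the opening at its end, in the units of the state.
- r.read_state(): the state, without advancing time (a new reading comes with each control period).
- eyes.read_camera(name): name is "scene" or "top" or "wrist"; returns the picture (400x640x3 uint8, red, green, blue); there is no depth.
- eyes.camera_params(name): a dict with "intrinsics" (3x3 intrinsics, pixels), "dist" ([k1, k2, p1, p2, k3] as OpenCV has them; the pictures are not rectified), "extrinsics" (4x4, takes a point from camera to world coordinates). Camera axes: x right, y up, looking along -z (the intrinsics and any distortion apply to the point x, -y, -z); pixel columns grow to the right and rows downward; lengths in m; the calibration is good to about 2 mm. A picture is of the moment at which its call begins: read the wrist's pose just before it. camera_params takes no time and is no camera call; for the wrist camera it gives the pose at the moment of the call.
- r.hand_in(): hands the job in, once; it reports no verdict.
The state is a dict: "time_s": time; "qpos": joint angles; "joint_vel": joint speeds; "joint_efforts": joint torques, N m; "tool_pos": TCP position; "orientation": TCP orientation; "force": force on the tool from outside, world axes, zero at the start; "torque": the same for the moment, N m; "grip_width": finger opening in m.
Only numpy, scipy, OpenCV 4.12 (cv2) and the standard library are available. Lean on these libraries where they do the work, as an engineer would, in place of code of your own. Each camera call takes 0.05 s, during which the arm holds its last target. There are 200 camera calls.

TASK

Press the chrome tongue in the top of the red tool case down through its slot so that the hidden drawer springs out, lay the silver folding hex key set flat in the drawer without dropping it, then push the drawer fully home so that it catches and stays shut. Leave the saucer, tape measure, bleed key, jar and oil bottle where they are.

Things in the scene. Friction and masses are not known exactly. Their poses are not given: they have to be found in the camera images.
- toolbox: Flat red plastic tool case, fixed: 200 mm deep (its x), 240 wide (y), top 76 mm above the shelf. Origin: centre of its underside; z up; -x is its front, roughly facing the robot. On its top a black handle (x +46 to +86 mm, 90 mm high) and, centred at x -30 mm, a black-rimmed slot 48 (x) by 64 mm (y) through the 10 mm thick top, holding the chrome tongue. The hidden drawer is low in its front.
- drawer (a joint): Drawer travel, m: 0 latched shut, 0.12 fully out, towards the case's -x. It cannot be pulled while latched. Released, a spring throws it fully out within 1 s and holds it there with 2.7 N (4.5 N at 0). To shut, push its front to +x: about 5 N, but up to about 8 N from 0.025 to 0.01, where the catch rides up its ramp; it catches at 0 and stops hard at -0.005. Let go too soon, it springs out again.
- drawer_front (a point): Centre of the outer face of the drawer's plain red front (no handle), axes as the case's; moves with the drawer. The front is 190 mm wide (y), 10 mm thick (x) and 36 mm high, from 4 to 40 mm above the shelf; shut, its face stands 10 mm proud of the case's front above it.
- drawer_in (a point): Centre of the drawer's inner floor, 8 mm above the shelf, axes as the case's, 77 mm behind drawer_front; moves with the drawer. Grey tray, inside 134 (x) by 176 mm (y), side and rear walls 28 mm and front 32 mm above the floor. Fully out, the front 120 mm are uncovered (their middle is 7 mm in front of this point). The case leaves 34 mm over the floor: the set passes only lying flat.
- latch (a joint): How far the chrome tongue is pressed down, m: 0 up, 0.010 fully down; it springs back up by itself. About 2 N starts it, 5.6 N holds it fully down; the drawer is released between 5 and 8 mm.
- latch_top (a point): Centre of the top face of the chrome tongue, 40 mm (x) by 56 mm (y); up, it lies 72 mm above the shelf, 4 mm below the case's top; moves with the tongue.
- hexset: Silver folding hex key set, folded: a bar 112 mm long (its x), 38 mm wide (its y), 26 mm high (its z), about 0.18 kg, loose, lying flat on the shelf. Origin: centre of its underside.
- saucer: White ceramic saucer of screws, 124 mm across, 16 mm high. Origin: centre of its underside. To be left alone.
- tape: Yellow and black tape measure, 70 x 38 x 62 mm high. Origin: centre of its underside. To be left alone.
- bleedkey: Chrome radiator bleed key lying flat, 50 mm long, 36 mm over its wings, 12 mm high. Origin: under its middle. To be left alone.
- jar: Amber glass jar, 72 mm across, 100 mm high. Origin: centre of its underside. To be left alone.
- oil: Blue oil bottle with a red cap, 60 mm across, 190 mm high. Origin: centre of its underside. To be left alone.
There are look-alikes about, which are no part of the job. Of the things shaped like the hexset, the silver one is meant.

How it is judged:
By the outcome, as a careful person would: the job done as asked, in the order asked, and still so for the second after the job is handed in, with the robot touching nothing.
It also fails if it takes over 67 s, if anything falls off the work surface, if the arm or the gripper's body presses on something with over 40 N, if the wrist force passes 120 N, or if a joint passes its speed limit or range.

## Working session

There is one attempt and no reset: what is moved stays moved. The work goes in short steps, Python scripts to look and compute and a shell command to move; the robot and the scene stay as the last step left them, time stands still between calls to the robot, and variables do not carry over. Pictures are saved under pics/ and viewed, about 8 in all and at most 12, crops included, and the job is handed in when it is done.

```bash
mkdir -p pics; python3 - <<'E'
from cell import r, eyes
import cv2, numpy as np
s=r.read_state(); print(s, r.tcp_to_grasp)
for n in ("scene","top"):
    p=eyes.camera_params(n); print(n,{k:np.round(v,4).tolist() for k,v in p.items()})
    cv2.imwrite(f"pics/{n}0.png",eyes.read_camera(n)[...,::-1])
E
```

```text
{'time_s': 0.0, 'qpos': array([ 1.16030253,  0.70709683, -0.02759747,  1.48501503,  0.02197293,
        0.9508912 , -0.07549908]), 'joint_vel': array([ 2.56303718e-04, -4.01795556e-04,  3.01067459e-04, -9.01297312e-05,
       -1.62473623e-04, -2.34292426e-03, -5.90446530e-04]), 'joint_efforts': array([-1.02946026e-04, -8.83244205e+01,  1.23483438e+00, -2.36166626e+01,
        1.69188489e-02,  6.60956241e-03, -1.98678987e-05]), 'tool_pos': array([ 0.2071806 , -0.53608757,  0.2308274 ]), 'orientation': array([-2.59056582e+00,  1.77616766e+00,  1.45952984e-03]), 'force': array([-0.15984505, -0.51216721, -0.41916139]), 'torque': array([-0.01404295,  0.05437461,  0.016248  ]), 'grip_width': 0.08542165095455163} -0.0187
scene {'intrinsics': [[482.9206, 0.0, 322.1401], [0.0, 482.9206, 199.0769], [0.0, 0.0, 1.0]], 'dist': [-0.0486, 0.0, 0.0, 0.0, 0.0], 'extrinsics': [[0.1485, -0.5607, 0.8146, 1.7301], [0.9889, 0.0805, -0.1249, -0.2159], [0.0045, 0.8241, 0.5664, 0.9431], [0.0, 0.0, 0.0, 1.0]]}
top {'intrinsics': [[370.1925, 0.0, 323.9696], [0.0, 370.1925, 199.7164], [0.0, 0.0, 1.0]], 'dist': [-0.0054, 0.0, 0.0, 0.0, 0.0], 'extrinsics': [[-0.0174, 0.9927, -0.119, 0.3719], [-0.9997, -0.019, -0.0126, -0.0097], [-0.0147, 0.1187, 0.9928, 1.1215], [0.0, 0.0, 0.0, 1.0]]}
```

View pics/top0.png

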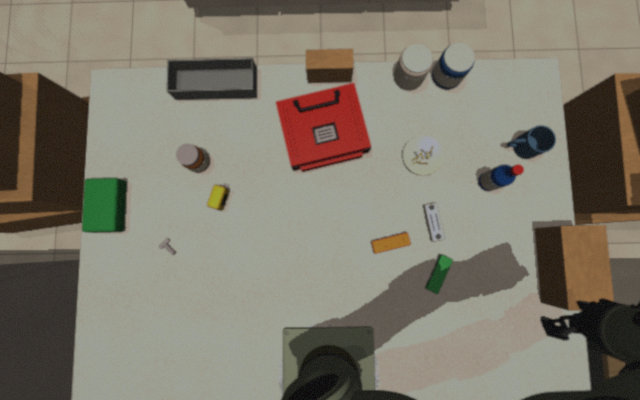

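View pics/scene0.png

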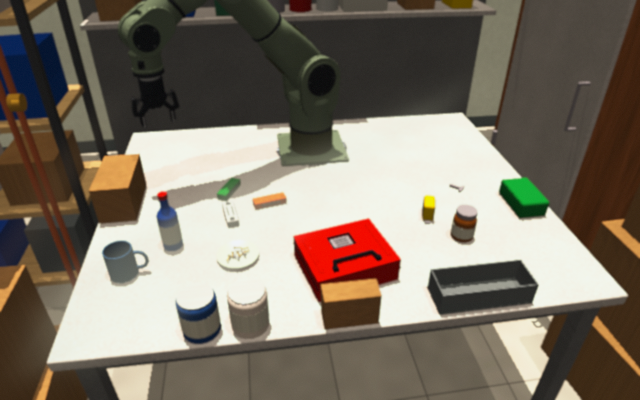

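The top view shows the red case around (323,127) with its slot at (325,133). The silver set is at (433,222), the orange and green look-alikes are beside it, and the saucer is at (420,156). Next I'll measure the case and the set.

```bash
cat > h.py <<'E'
from cell import r, eyes
import cv2, numpy as np
from scipy.spatial.transform import Rotation as R
def ray(p,uv,z):
    uv=np.asarray(uv,float).reshape(-1,1,2)
    n=cv2.undistortPoints(uv,p["intrinsics"],np.array(p["dist"])).reshape(-1,2)
    E=np.array(p["extrinsics"]); d=np.c_[n[:,0],-n[:,1],-np.ones(len(n))]@E[:3,:3].T
    o=E[:3,3]; return o+d*((z-o[2])/d[:,2])[:,None]
def proj(p,X):
    E=np.array(p["extrinsics"]); c=(np.asarray(X,float).reshape(-1,3)-E[:3,3])@E[:3,:3]*[1,-1,-1]
    return cv2.projectPoints(c,np.zeros(3),np.zeros(3),p["intrinsics"],np.array(p["dist"]))[0].reshape(-1,2)
def totool(X,rot=None):
    "shift (fractions) in tool axes to bring TCP to world X; rot: world rotation matrix wanted"
    s=r.read_state(); T=R.from_rotvec(s["orientation"]); sh=T.inv().apply(np.asarray(X)-s["tool_pos"])/0.4
    w=(T.inv()*R.from_matrix(rot)).as_rotvec()/np.pi if rot is not None else np.zeros(3)
    return np.round(sh,4),np.round(w,4)
def down(yaw):
    "tool z down, tool x along world yaw"
    c,s=np.cos(yaw),np.sin(yaw); return np.array([[c,s,0],[s,-c,0],[0,0,-1.]])
E
python3 - <<'E'
from h import *
for n,slot,hx in (("top",(300,115,350,150),(422,198,446,246)),("scene",(325,230,360,252),(220,198,242,228))):
    im=cv2.imread(f"pics/{n}0.png"); p=eyes.camera_params(n); hsv=cv2.cvtColor(im,cv2.COLOR_BGR2HSV)
    red=(((hsv[...,0]<8)|(hsv[...,0]>172))&(hsv[...,1]>150)&(hsv[...,2]>60)).astype(np.uint8)
    k,l,st,ce=cv2.connectedComponentsWithStats(red); i=1+np.argmax(st[1:,4])
    c=max(cv2.findContours((l==i).astype(np.uint8),0,2)[0],key=cv2.contourArea)
    print(n,"red poly",cv2.approxPolyDP(cv2.convexHull(c),3,True).reshape(-1,2).tolist())
    w=ray(p,c.reshape(-1,2),0.076)
    x0,y0,x1,y1=slot; sub=(red[y0:y1,x0:x1]==0).astype(np.uint8)
    k,l,st,ce=cv2.connectedComponentsWithStats(sub); i=1+np.argmax(st[1:,4])
    cc=max(cv2.findContours((l==i).astype(np.uint8),0,2)[0],key=cv2.contourArea).reshape(-1,2)+[x0,y0]
    print("slot",np.round(cv2.minAreaRect((ray(p,cc,0.076)[:,:2]*1000).astype(np.float32)),1) if 0 else cv2.minAreaRect((ray(p,cc,0.076)[:,:2]*1000).astype(np.float32)))
    x0,y0,x1,y1=hx; g=im[y0:y1,x0:x1]; cv2.imwrite(f"pics/hx_{n}.png",g)
    bg=np.median(im[y0:y1,x0:x1].reshape(-1,3)[[0,1,2,-1,-2]],0); print("bg",bg)
t=cv2.imread("pics/top0.png"); s=cv2.imread("pics/scene0.png")
f=lambda a:cv2.resize(a,(400,300),interpolation=cv2.INTER_CUBIC)
cv2.imwrite("pics/crops.png",np.vstack([np.hstack([f(t[80:176,265:393]),f(t[195:252,395:471])]),np.hstack([f(s[205:310,280:420]),f(s[193:238,200:260])])]))
E
```

```text
top red poly [[353, 84], [369, 146], [360, 156], [304, 170], [292, 165], [277, 102]]
slot ((691.6967163085938, -2.2747421264648438), (51.54201889038086, 67.79547119140625), 12.404544830322266)
bg [152. 161. 158.]
scene red poly [[368, 219], [399, 258], [396, 278], [319, 300], [296, 257], [294, 237]]
slot ((695.9207153320312, -3.6995773315429688), (47.12869644165039, 63.45578384399414), 13.990727424621582)
bg [ 89. 113. 102.]
```

View pics/crops.png

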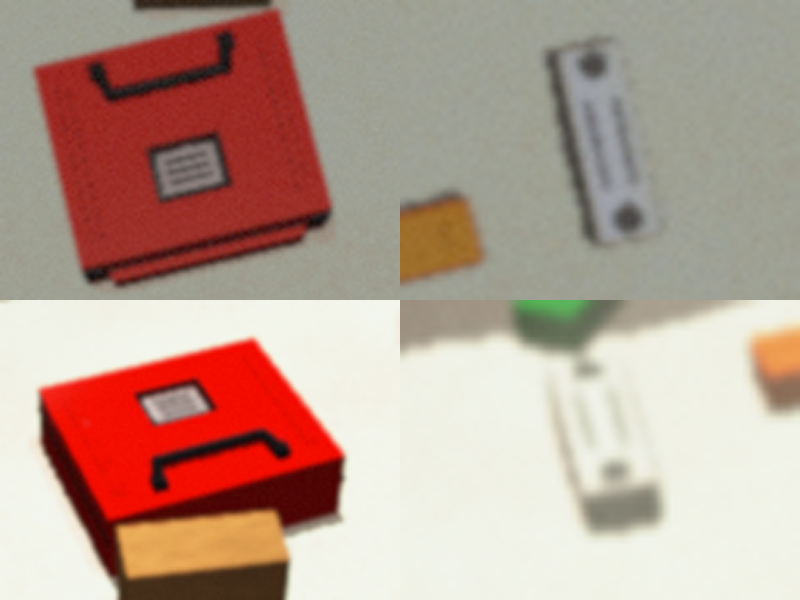

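The crops show the slot clearly, with the tongue in it. In the hex set's top face the pivots are at crop pixels (592,65) and (628,218) from above, and (587,369) and (613,470) in the scene view.

```bash
python3 - <<'E'
from h import *
pt=eyes.camera_params("top"); ps=eyes.camera_params("scene")
def yaw(a,b): d=b-a; return np.degrees(np.arctan2(d[1],d[0]))
q=ray(pt,[[292,165],[277,102],[369,146],[353,84]],.076)
print("case yaw",yaw(q[0],q[1]),yaw(q[2],q[3]), yaw(q[2],q[0])-90,yaw(q[3],q[1])-90, q[:,:2].round(3).tolist())
a=ray(pt,[[395+192*.19,195+65*.19],[395+228*.19,195+218*.19]],.026); b=ray(ps,[[228.05,203.35],[231.95,218.5]],.026)
for k in (a,b): print("hex",k.mean(0),yaw(k[1],k[0]), yaw(k[0],k[1]))
print(totool([.694,-.003,.18],down(np.radians(-77))))
E
```

```text
case yaw 12.731082653846153 12.301053425973333 12.957827659597996 12.553552488004655 [[0.6, 0.094], [0.79, 0.137], [0.651, -0.129], [0.84, -0.088]]
hex [ 0.43133789 -0.32160919  0.026     ] 10.268540960157656 -169.73145903984235
hex [ 0.43484013 -0.31917884  0.026     ] -171.3723687407537 8.627631259246304
(array([-0.8043, -1.6157,  0.1279]), array([0.    , 0.0003, 0.0452]))
```

```bash
python3 -m handwheel '[[[-0.4,-0.8,0.05],[0,0,0.04]],[[-0.4,-0.8,0.05],[0,0,0.04]],[[-0.4,-0.8,0.05],[0,0,0.04]],[[-0.4,-0.8,0.05],[0,0,0.04]],[[-0.4,-0.8,0.05],[0,0,0.04]],[[-0.4,-0.8,0.05],[0,0,0.04]],[[-0.4,-0.8,0.05],[0,0,0.04]],[[-0.4,-0.8,0.05],[0,0,0.04]]]' 0 40
python3 -c "
from h import *
print(totool([.692,-.003,.18],down(np.radians(-77.4))))"
```

```text
time_s: 1.1
tool_pos: [0.4475, -0.272, 0.2109]
orientation: [2.474, -1.936, -0.002]
force: [-0.6, -0.1, -0.5]
grip_width: 0.0
(array([-0.5057, -0.755 ,  0.077 ]), array([0.0003, 0.0003, 0.0073]))
```

```bash
python3 -m handwheel '[[[-0.505,-0.755,0.077],[0,0,0.007]],[[-0.505,-0.755,0.077],[0,0,0.007]],[[-0.505,-0.755,0.077],[0,0,0.007]],[[-0.505,-0.755,0.077],[0,0,0.007]],[[-0.505,-0.755,0.077],[0,0,0.007]],[[-0.505,-0.755,0.077],[0,0,0.007]],[[-0.505,-0.755,0.077],[0,0,0.007]],[[-0.505,-0.755,0.077],[0,0,0.007]],[[-0.505,-0.755,0.077],[0,0,0.007]]]'
python3 -c "
from h import *
p=eyes.camera_params('wrist'); im=eyes.read_camera('wrist'); cv2.imwrite('pics/w1.png',im[...,::-1])
s=r.read_state(); print(s['qpos'],s['tool_pos'],p['extrinsics'])
print(proj(p,[[.692,-.003,.076],s['tool_pos']]))
print(totool([.692,-.003,.085],down(np.radians(-77.4))))"
```

```text
time_s: 2.22
tool_pos: [0.6918, -0.005, 0.1805]
orientation: [2.45, -1.965, -0.001]
force: [0.4, -0.0, -0.3]
grip_width: -0.0001
[-0.09085507  0.96900337  0.14384498  1.03971616 -0.13071372  1.14165938
 -1.30600164] [ 0.69183765 -0.0046873   0.18052747] [[ 2.16422542e-01  9.38537471e-01  2.68902769e-01  7.58236597e-01]
 [-9.76299787e-01  2.08079907e-01  5.95103253e-02  9.39771537e-03]
 [-1.00593064e-04 -2.75409092e-01  9.61327115e-01  3.23087898e-01]
 [ 0.00000000e+00  0.00000000e+00  0.00000000e+00  1.00000000e+00]]
[[319.18909077 197.21420738]
 [320.76977036 257.04422909]]
(array([-0.0039, -0.0015,  0.2388]), array([ 0.0002,  0.0002, -0.0003]))
```

View pics/w1.png

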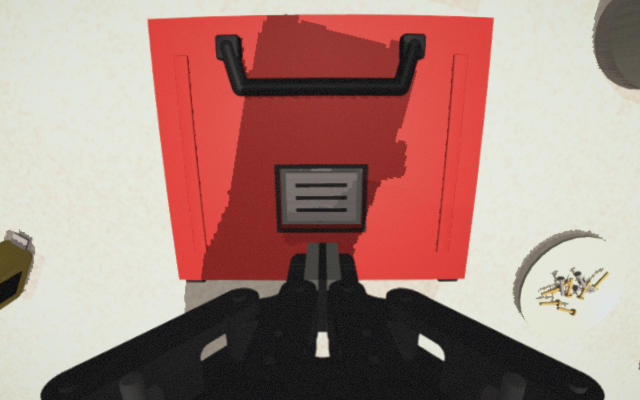

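The wrist view has the slot centred at (321,198), against a predicted (319,197), and square to the gripper. The estimate is good, so I'll press.

```bash
python3 -m handwheel '[[[0,0,0.13],[0,0,0]],[[0,0,0.24],[0,0,0]],[[0,0,0.255],[0,0,0]],[[0,0,0.27],[0,0,0]],[[0,0,0.28],[0,0,0]],[[0,0,0.285],[0,0,0]]]'
```

```text
time_s: 3.02
tool_pos: [0.6925, -0.0049, 0.0679]
orientation: [-2.45, 1.965, -0.002]
force: [0.8, -1.5, 3.5]
grip_width: -0.0007
```

```bash
python3 -m handwheel '[[[0,0,0.006],[0,0,0]],[[0,0,0.012],[0,0,0]],[[0,0,0.014],[0,0,0]],[[0,0,0.014],[0,0,0]]]'
```

```text
time_s: 3.52
tool_pos: [0.6927, -0.005, 0.0624]
orientation: [-2.45, 1.965, -0.002]
force: [-0.3, -0.2, 5.0]
grip_width: 0.0001
```

```bash
python3 -m handwheel '[[[0,0,-0.03],[0,0,0]],[[0,0,-0.15],[0,0,0]],[[0,0,-0.29],[0,0,0]],[[0,0,-0.29],[0,0,0]],[[0,0,-0.29],[0,0,0]]]' 0
python3 -c "
from h import *
print(totool([.433,-.32,.18],down(np.radians(-80.6))))"
```

```text
time_s: 4.15
tool_pos: [0.6922, -0.0048, 0.1784]
orientation: [-2.45, 1.965, -0.002]
force: [0.7, 0.9, 0.2]
grip_width: -0.0
(array([ 0.6283,  0.8037, -0.0051]), array([-0.0005, -0.    ,  0.0175]))
```

```bash
python3 -m handwheel '[[[0.63,0.804,-0.005],[0,0,0.017]],[[0.63,0.804,-0.005],[0,0,0.017]],[[0.63,0.804,-0.005],[0,0,0.017]],[[0.63,0.804,-0.005],[0,0,0.017]],[[0.63,0.804,-0.005],[0,0,0.017]],[[0.63,0.804,-0.005],[0,0,0.017]],[[0.63,0.804,-0.005],[0,0,0.017]],[[0.63,0.804,-0.005],[0,0,0.017]],[[0.63,0.804,-0.005],[0,0,0.017]],[[0.63,0.804,-0.005],[0,0,0.017]]]' 1 60
python3 -c "
from h import *
p=eyes.camera_params('wrist'); im=eyes.read_camera('wrist')[...,::-1]; t=eyes.read_camera('top')[...,::-1]
cv2.imwrite('pics/w2.png',im); cv2.imwrite('pics/t2.png',t)
s=r.read_state(); print(s['qpos'],s['tool_pos'])
print(proj(p,[[.433,-.32,.026]]), np.degrees(np.arctan2(*R.from_rotvec(s['orientation']).as_matrix()[1::-1,0])))
cv2.imwrite('pics/c2.png',np.vstack([im[:,:][:350],cv2.resize(t[80:210,260:480],(640,250))]))"
```

```text
time_s: 5.4
tool_pos: [0.4337, -0.3197, 0.1797]
orientation: [-2.398, 2.027, -0.001]
force: [-0.2, -0.9, 0.3]
grip_width: 0.0852
[ 0.54036823  0.72271603  0.06898023  1.689798   -0.07024308  0.73058207
 -0.75945325] [ 0.43351124 -0.319984    0.17978227]
[[321.95200556 184.86468437]] -80.43787575046302
```

View pics/c2.png

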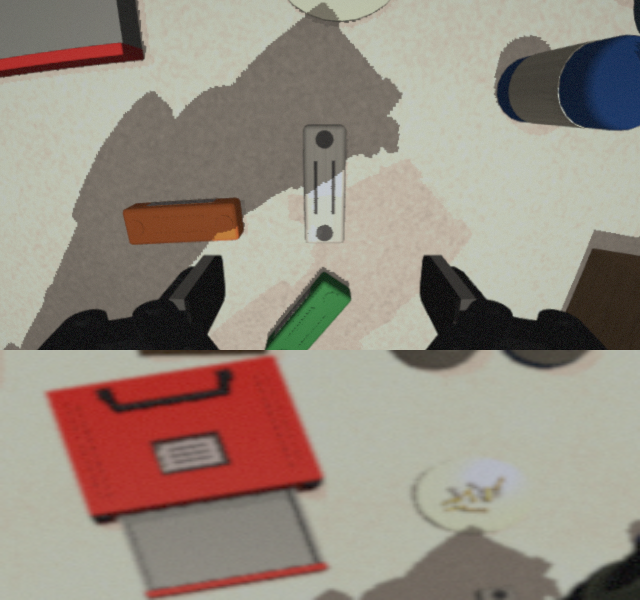

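The drawer is fully out and clear. In the wrist view the set is upright, with pivots at (324,139) and (324,233) and its centre near (324.5,184).

```bash
python3 -c "
from h import *
p=eyes.camera_params('wrist'); q=ray(p,[[324,139],[324.5,233],[304,127],[345,127],[305,242],[344,242]],.026); print(q.round(4))
d=q[0]-q[1]; y=np.degrees(np.arctan2(d[1],d[0])); c=q[:2].mean(0)[:2]; print(c,q[2:].mean(0),y)
print(totool([*c,.05],down(np.radians(y-90)))); print(totool([*c,.003],down(np.radians(y-90))))"
```

```text
[[ 0.474  -0.3153  0.026 ]
 [ 0.387  -0.3305  0.026 ]
 [ 0.4813 -0.2963  0.026 ]
 [ 0.4873 -0.3316  0.026 ]
 [ 0.3748 -0.3136  0.026 ]
 [ 0.381  -0.3505  0.026 ]]
[ 0.4304763 -0.3228876] [ 0.43108719 -0.32301018  0.026     ] 9.926706538075289
(array([0.006 , 0.0092, 0.3244]), array([-0.0005,  0.0001, -0.002 ]))
(array([0.006 , 0.0094, 0.4419]), array([-0.0005,  0.0001, -0.002 ]))
```

```bash
python3 -m handwheel '[[[0.006,0.008,0.15],[0,0,0]],[[0.006,0.008,0.3],[0,0,0]],[[0.006,0.008,0.38],[0,0,0]],[[0.006,0.008,0.42],[0,0,0]],[[0.006,0.008,0.441],[0,0,0]],[[0.006,0.008,0.441],[0,0,0]],[[0.006,0.008,0.441],[0,0,0]]]' 1
python3 -m handwheel '[[[0,0,0],[0,0,0]],[[0,0,0],[0,0,0]],[[0,0,0],[0,0,0]],[[0,0,0],[0,0,0]],[[0,0,0],[0,0,0]],[[0,0,0],[0,0,0]],[[0,0,0],[0,0,0]],[[0,0,0],[0,0,0]]]' 0 60
```

```text
time_s: 6.38
tool_pos: [0.4314, -0.3231, 0.0044]
orientation: [-2.398, 2.027, -0.003]
force: [-0.3, -0.7, 0.1]
grip_width: 0.0855
time_s: 7.38
tool_pos: [0.4315, -0.3232, 0.0048]
orientation: [-2.398, 2.028, -0.004]
force: [-2.0, 1.9, 10.1]
grip_width: 0.0369
```

```bash
python3 -m handwheel '[[[0,0,-0.02],[0,0,0]],[[0,0,-0.1],[0,0,0]],[[0,0,-0.25],[0,0,0]],[[0,0,-0.36],[0,0,0]],[[0,0,-0.36],[0,0,0]],[[0,0,-0.36],[0,0,0]]]'
python3 -c "
from h import *
im=eyes.read_camera('wrist')[...,::-1]; t=eyes.read_camera('top')[...,::-1]
a=np.radians(12.6); C=np.array([.692,-.004])+.03*np.array([np.cos(a),np.sin(a)])
P=C-.160*np.array([np.cos(a),np.sin(a)]); print('drop',P)
pt=eyes.camera_params('top')
for z in (.13,): print(totool([*P,.15],down(a)), totool([*P,.15],down(a+np.pi)))
# drawer front measured: red strip top edge z=.04
hsv=cv2.cvtColor(t,cv2.COLOR_BGR2HSV); red=((hsv[...,0]<8)|(hsv[...,0]>172))&(hsv[...,1]>120)&(hsv[...,2]>50)
red[:198-0]&=True; m=red.copy(); m[:188]=0; m[:,:300]=0; m[:,390:]=0
ys,xs=np.nonzero(m); q=ray(pt,np.c_[xs,ys],.04)[:,:2]
l=(q-C)@np.array([[np.cos(a),-np.sin(a)],[np.sin(a),np.cos(a)]]); print(len(xs),l.min(0),l.max(0),l.mean(0))
cv2.imwrite('pics/c3.png',np.vstack([im[:350],cv2.resize(t[80:210,260:480],(640,250))]))"
```

```text
time_s: 8.12
tool_pos: [0.4309, -0.3228, 0.1484]
orientation: [-2.398, 2.027, -0.003]
force: [-0.6, -0.1, -2.5]
grip_width: 0.0368
drop [ 0.56513082 -0.03235862]
(array([-0.66  , -0.452 , -0.0046]), array([-5.000e-04, -3.000e-04, -5.168e-01])) (array([-0.66  , -0.452 , -0.0046]), array([-3.000e-04,  5.000e-04,  4.832e-01]))
221 [-0.2303034  -0.09130275] [-0.21937888  0.09146665] [-0.2250552  -0.00050357]
```

View pics/c3.png

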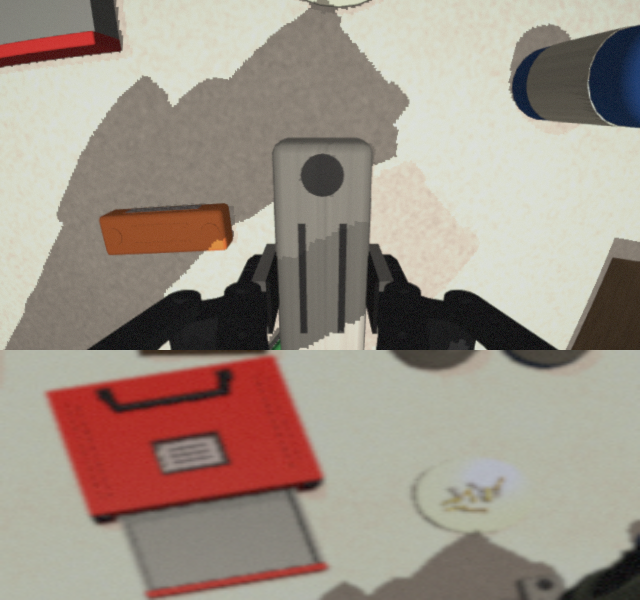

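The set is held level and the drawer front measures 230 mm from the case origin, as predicted. Next I'll carry the set over the drawer, turned crosswise for clearance.

```bash
python3 -m handwheel '[[[-0.08,-0.05,-0.004],[0,0,-0.055]],[[-0.16,-0.11,-0.004],[0,0,-0.11]],[[-0.24,-0.17,-0.004],[0,0,-0.165]],[[-0.32,-0.22,-0.004],[0,0,-0.22]],[[-0.40,-0.28,-0.004],[0,0,-0.275]],[[-0.48,-0.34,-0.004],[0,0,-0.33]],[[-0.56,-0.39,-0.004],[0,0,-0.385]],[[-0.62,-0.43,-0.004],[0,0,-0.44]],[[-0.66,-0.452,-0.004],[0,0,-0.49]],[[-0.66,-0.452,-0.004],[0,0,-0.517]],[[-0.66,-0.452,-0.004],[0,0,-0.517]],[[-0.66,-0.452,-0.004],[0,0,-0.517]],[[-0.66,-0.452,-0.004],[0,0,-0.517]]]'
python3 -c "
from h import *
a=np.radians(12.6); print(totool([.5651,-.0324,.05],down(a)),totool([.5651,-.0324,.0145],down(a)), r.read_state()['qpos'])"
```

```text
time_s: 9.85
tool_pos: [0.565, -0.0325, 0.1496]
orientation: [-3.122, -0.343, -0.002]
force: [-0.5, -0.3, -2.2]
grip_width: 0.0369
(array([-1.000e-04, -2.000e-04,  2.489e-01]), array([-0.0001, -0.0004, -0.0003])) (array([-2.000e-04, -2.000e-04,  3.377e-01]), array([-0.0001, -0.0004, -0.0003])) [ 0.16910494  0.81164094 -0.32893223  1.61567556  0.34253011  0.77046673
 -0.09295693]
```

```bash
python3 -m handwheel '[[[0,0,0.12],[0,0,0]],[[0,0,0.23],[0,0,0]],[[0,0,0.29],[0,0,0]],[[0,0,0.32],[0,0,0]],[[0,0,0.333],[0,0,0]],[[0,0,0.338],[0,0,0]],[[0,0,0.338],[0,0,0]]]'
```

```text
time_s: 10.72
tool_pos: [0.5655, -0.0325, 0.015]
orientation: [-3.123, -0.343, -0.003]
force: [0.0, -0.9, -1.6]
grip_width: 0.037
```

```bash
python3 -m handwheel '[[[0,0,0.0025],[0,0,0]],[[0,0,0.005],[0,0,0]],[[0,0,0.006],[0,0,0]],[[0,0,0.006],[0,0,0]]]'
```

```text
time_s: 11.22
tool_pos: [0.5656, -0.0325, 0.0128]
orientation: [-3.123, -0.343, -0.004]
force: [-1.3, -0.5, 4.6]
grip_width: 0.0368
```

Contact: the force went from -1.6 to +4.6 N. Releasing.

```bash
python3 -m handwheel '[[[0,0,0],[0,0,0]],[[0,0,0],[0,0,0]],[[0,0,0],[0,0,0]],[[0,0,0],[0,0,0]],[[0,0,0],[0,0,0]]]' 0.62
python3 -m handwheel '[[[0,0,-0.02],[0,0,0]],[[0,0,-0.08],[0,0,0]],[[0,0,-0.2],[0,0,0]],[[0,0,-0.3],[0,0,0]],[[0,0,-0.3],[0,0,0]],[[0,0,-0.3],[0,0,0]]]'
python3 -c "
from h import *
im=eyes.read_camera('wrist')[...,::-1]; cv2.imwrite('pics/w4.png',im)
a=np.radians(12.6);u=np.array([np.cos(a),np.sin(a)]); F=np.array([.7213,.0025])-.23*u
print('front',F)
# tool x along case y so that fingers straddle broad; shut fingers, TCP z .022, start 50 mm before
B=F-.05*u; print(totool([*B,.13],down(a-np.pi/2)))"
```

```text
time_s: 11.85
tool_pos: [0.5656, -0.0325, 0.0128]
orientation: [-3.123, -0.343, -0.004]
force: [0.4, 0.0, -0.1]
grip_width: 0.053
time_s: 12.6
tool_pos: [0.5651, -0.0327, 0.1327]
orientation: [-3.123, -0.343, -0.003]
force: [-1.2, -0.0, 0.3]
grip_width: 0.053
front [ 0.49683914 -0.04767295]
(array([-0.2993, -0.    ,  0.0051]), array([-3.000e-04, -3.000e-04,  4.996e-01]))
```

View pics/w4.png

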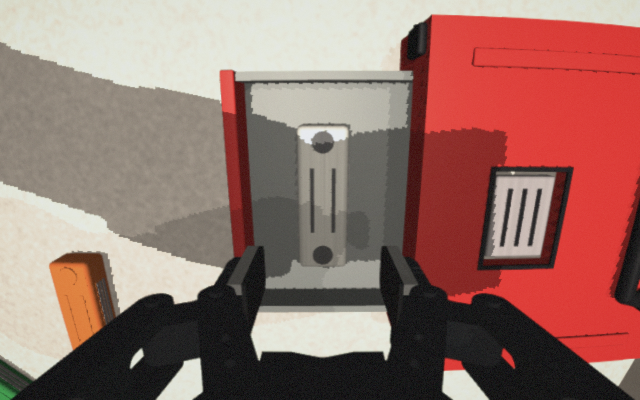

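The set lies flat near the middle of the tray, seen from (300,125) to (347,265). Next I'll shut the fingers, move in front of the drawer and push.

```bash
python3 -m handwheel '[[[-0.1,0,0.005],[0,0,0.055]],[[-0.2,0,0.005],[0,0,0.11]],[[-0.3,0,0.005],[0,0,0.165]],[[-0.3,0,0.005],[0,0,0.22]],[[-0.3,0,0.005],[0,0,0.275]],[[-0.3,0,0.005],[0,0,0.33]],[[-0.3,0,0.005],[0,0,0.385]],[[-0.3,0,0.005],[0,0,0.44]],[[-0.3,0,0.005],[0,0,0.5]],[[-0.3,0,0.005],[0,0,0.5]],[[-0.3,0,0.005],[0,0,0.5]]]' 0
python3 -c "
from h import *
a=np.radians(12.6);u=np.array([np.cos(a),np.sin(a)]); C=np.array([.7213,.0025])
for l,z in ((-.28,.022),(-.243,.022),(-.121,.022)): print(totool([*(C+l*u),z],down(a-np.pi/2)))"
```

```text
time_s: 14.02
tool_pos: [0.4476, -0.0586, 0.1297]
orientation: [-2.455, 1.96, -0.0]
force: [-1.1, -0.4, -0.2]
grip_width: -0.0003
(array([ 1.000e-04, -9.000e-04,  2.694e-01]), array([-0.0002,  0.    ,  0.0011]))
(array([ 0.0004, -0.0934,  0.2694]), array([-0.0002,  0.    ,  0.0011]))
(array([ 0.0014, -0.3983,  0.2696]), array([-0.0002,  0.    ,  0.0011]))
```

```bash
python3 -m handwheel '[[[0,0,0.13],[0,0,0]],[[0,0,0.24],[0,0,0]],[[0,0,0.269],[0,0,0.001]],[[0,0,0.269],[0,0,0.001]],[[0,-0.06,0.269],[0,0,0.001]],[[0,-0.085,0.269],[0,0,0.001]],[[0,-0.1,0.269],[0,0,0.001]],[[0,-0.11,0.269],[0,0,0.001]],[[0,-0.12,0.269],[0,0,0.001]]]'
python3 -m handwheel '[[[0,-0.02,0],[0,0,0]],[[0,-0.04,0],[0,0,0]],[[0,-0.06,0],[0,0,0]],[[0,-0.08,0],[0,0,0]],[[0,-0.1,0],[0,0,0]],[[0,-0.12,0],[0,0,0]],[[0,-0.14,0],[0,0,0]],[[0,-0.16,0],[0,0,0]],[[0,-0.18,0],[0,0,0]],[[0,-0.19,0],[0,0,0]],[[0,-0.2,0],[0,0,0]]]'
python3 -c "
from h import *
a=np.radians(12.6);u=np.array([np.cos(a),np.sin(a)]); C=np.array([.7213,.0025])
s=r.read_state(); print('local',(s['tool_pos'][:2]-C)@u)
for l,z in ((-.121,.022),): print(totool([*(C+l*u),z],down(a-np.pi/2)))"
```

```text
time_s: 15.15
tool_pos: [0.494, -0.0481, 0.0223]
orientation: [2.452, -1.964, -0.001]
force: [-2.7, -0.6, 3.4]
grip_width: 0.0
time_s: 16.52
tool_pos: [0.5722, -0.0305, 0.0222]
orientation: [2.452, -1.964, -0.001]
force: [-5.8, 0.8, 3.3]
grip_width: -0.0004
local -0.15269703881819918
(array([ 0.0009, -0.0792,  0.0004]), array([0.0002, 0.0002, 0.    ]))
```

```bash
python3 -m handwheel '[[[0,-0.015,0],[0,0,0]],[[0,-0.03,0],[0,0,0]],[[0,-0.045,0],[0,0,0]],[[0,-0.06,0],[0,0,0]],[[0,-0.07,0],[0,0,0]],[[0,-0.075,0],[0,0,0]],[[0,-0.078,0],[0,0,0]],[[0,-0.08,0],[0,0,0]]]'
```

```text
time_s: 17.52
tool_pos: [0.6036, -0.0234, 0.0221]
orientation: [2.452, -1.964, -0.001]
force: [-4.6, -0.3, 3.1]
grip_width: -0.0004
```

```bash
python3 -m handwheel '[[[0,-0.004,0],[0,0,0]],[[0,-0.006,0],[0,0,0]],[[0,-0.006,0],[0,0,0]]]'; python3 -c "
from h import *
a=np.radians(12.6);u=np.array([np.cos(a),np.sin(a)]); C=np.array([.7213,.0025])
s=r.read_state(); print('local',(s['tool_pos'][:2]-C)@u)"
```

```text
time_s: 17.9
tool_pos: [0.606, -0.0229, 0.0221]
orientation: [2.452, -1.964, -0.001]
force: [-4.3, -0.2, 2.9]
grip_width: 0.0
local -0.11810226247400411
```

```bash
python3 -m handwheel '[[[0,-0.004,0],[0,0,0]],[[0,-0.006,0],[0,0,0]],[[0,-0.006,0],[0,0,0]]]'
```

```text
time_s: 18.27
tool_pos: [0.6083, -0.0223, 0.0221]
orientation: [2.452, -1.964, -0.001]
force: [-4.7, 0.1, 2.7]
grip_width: 0.0001
```

```bash
python3 -m handwheel '[[[0,-0.003,0],[0,0,0]],[[0,-0.005,0],[0,0,0]],[[0,-0.005,0],[0,0,0]]]'
```

```text
time_s: 18.65
tool_pos: [0.609, -0.0222, 0.0221]
orientation: [2.45, -1.963, -0.004]
force: [-13.3, -0.8, 8.8]
grip_width: -0.0
```

The force jumped to 13 N, so the drawer is at its hard stop. I'll back off gently and check that it stays.

```bash
python3 -m handwheel '[[[0,0.006,0],[0,0,0]],[[0,0.012,0],[0,0,0]],[[0,0.025,0],[0,0,0]],[[0,0.05,0],[0,0,0]],[[0,0.05,0],[0,0,0]]]'
python3 -m handwheel '[[[0,0.15,0],[0,0,0]],[[0,0.25,0],[0,0,0]],[[0,0.25,-0.15],[0,0,0]],[[0,0.25,-0.3],[0,0,0]],[[0,0.25,-0.4],[0,0,0]],[[0,0.3,-0.5],[0,0,0]],[[0,0.3,-0.5],[0,0,0]],[[0,0.3,-0.5],[0,0,0]]]'
python3 -c "
from h import *
im=eyes.read_camera('wrist')[...,::-1]; t=eyes.read_camera('top')[...,::-1]
cv2.imwrite('pics/c5.png',np.vstack([cv2.resize(im,(400,250)),cv2.resize(t,(560,350))[:, 80:480]]))"
```

```text
time_s: 19.27
tool_pos: [0.5895, -0.0268, 0.0223]
orientation: [2.45, -1.964, -0.004]
force: [0.7, -0.5, 0.3]
grip_width: 0.0002
time_s: 20.27
tool_pos: [0.4734, -0.0527, 0.2224]
orientation: [2.451, -1.964, -0.003]
force: [0.1, 0.7, -0.6]
grip_width: 0.0003
```

View pics/c5.png

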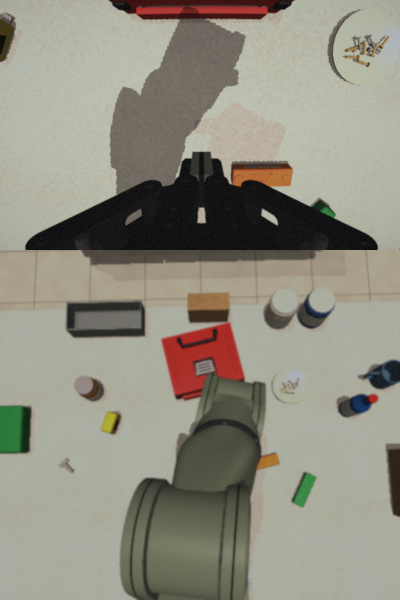

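The drawer front is shut against the case, at (208,12) in the wrist half of the picture, and it held after I backed away. The other objects stand where they were. Handing in.

```bash
python3 -c "
from cell import r
print(r.hand_in(), r.read_state()['time_s'])"
```

```text
the job is handed in; nothing more can be done
the job is handed in; nothing more can be done
```

The job is done and handed in at about 20 s of the 67 s allowed. I pressed the tongue and the drawer sprang out. The silver hex key set went in crosswise, lowered until it touched the floor before I let go. I then pushed the drawer home until it met the hard stop.

- **Set in the drawer:** a wrist picture taken after release showed it lying flat near the middle of the tray.
- **Drawer shut:** the push rose to 13 N at the stop. After backing off, the wrist force was near zero and the last picture showed the front still shut against the case.
- **Other objects:** the saucer, tape measure, bleed key, jar and oil bottle look unmoved in the last top view. I judged this by eye and did not measure them.

The highest wrist force I read was 13.3 N, but I read it only at the end of each move. No check failed or disagreed.

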